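Refill a palette tray and take its width with a spring rule

TASK

Fill the palette tray and measure it for a lid: set every colour cake on the table down into the well of its own outline. Lower the hook of the yellow spring rule over the rear wall of the gap in the middle of the tray, draw the case back against its spring until it stands on the table butting against the tray's front edge, and press the red lock button fully down. Then unhook the rule and lay it upright in the middle of the green mat, still locked at that width, leaving the jar, the green tube and the can alone.

Things in the scene. Friction and masses are not known exactly. Their poses are not given: they have to be found in the camera images.
- mat: green cutting mat with a light grid, 260 x 180 x 3 mm, fixed flat on the table; origin at the centre of its underside, x along its 260 mm side (roughly away from the robot), top at z = 3 mm
- tray: white palette tray, fixed, 90 mm (x, front to rear) x 316 mm (y); origin at the centre of its underside, x to its rear, y left. Base plate 8 mm thick with two blocks 20 mm high over the table with two wells each (12 mm deep, floor 8 mm over the table). Between the blocks, |y| < 23 mm, a gap whose floor is the base plate's top; open at the front, where the plate ends in an 8 mm step at x = -45 mm
- well_big_round (a point): point 2 mm above the centre of the mouth of the round well of 60 mm diameter (left block), 22 mm over the table; z up, x as the tray's x. A cake seated in its well has its centre at this point
- well_small_round (a point): the same for the round well of 48 mm diameter (at the left end)
- well_square (a point): the same for the square well of 52 x 52 mm, sides along the tray's x and y (right block)
- well_oblong (a point): the same for the oblong well of 44 mm (along tray x) x 56 mm (along tray y) at the right end
- big_round_c (a point): centre of the red round cake, 56 mm diameter, 28 mm thick, 80 g, lying flat (centre 14 mm over its underside); z up; may be absent
- cake_big_round: the same cake, origin at the centre of its underside
- small_round_c (a point): centre of the yellow round cake, 44 mm diameter, 28 mm thick, 80 g, lying flat (centre 14 mm over its underside); z up; may be absent
- cake_small_round: the same cake, origin at the centre of its underside
- square_c (a point): centre of the blue square cake, 48 x 48 mm, 28 mm thick, 80 g, lying flat (centre 14 mm over its underside); z up; may be absent
- cake_square: the same cake, origin at the centre of its underside
- oblong_c (a point): centre of the green oblong cake, 40 mm (its x) x 52 mm (its y), 28 mm thick, 80 g, lying flat (centre 14 mm over its underside); z up; may be absent
- cake_oblong: the same cake, origin at the centre of its underside
- rule_c (a point): centre of the spring rule's case: yellow and black, 120 mm (x) x 34 mm (y) x 64 mm high (centre 32 mm over its underside), 0.35 kg, loose, standing upright on its underside; x points to its front, where the blade comes out, z up. Grip it across y near the top
- rule: the same case, origin at the centre of its underside. The blade is a stiff strip 16 mm wide, its underside 22 mm over the case's underside. With the hook over the rear wall the case can be moved along the tray's gap with its underside 9 to 12 mm over the table and the hook still catches
- hook (a point): lower end of the inner face (towards the case) of the hook plate at the blade's end: plate 18 mm wide, 3 mm thick, hanging down to 4 mm over the case's underside; with the blade home its inner face is 76 mm ahead of the case's centre (16 mm ahead of the case's front)
- lock_top (a point): top of the red lock button on top of the case, above the case's centre; button 20 x 16 mm, 14 mm proud of the case when up
- blade (a joint): how far the blade is drawn out of the case, 0 (home) to 0.098 m; a spring pulls it home with 3 N at 0 and 5 N at 0.08 m. With the hook on the tray's rear edge and the case against its front edge it reads 0.074
- lock (a joint): travel of the lock button, 0 (up, blade free) to 0.008 m (fully down); takes 6 to 10 N and stays down. Fully down it holds the blade, in notches 4.5 mm apart (the blade may shift 2 mm as it locks), if that is drawn out by 40 mm or more; it does not spring back up, so press it only with the rule drawn out
- jar_square: bystander: glass jar with black lid, 79 x 79 x 114 mm, origin at the centre of its underside
- tube_green: bystander: small paint tube with a green band, 46 x 150 x 28 mm, origin at the centre of its underside
- can_t: bystander: tall metal can with red cap, 70 x 115 x 241 mm, origin at the centre of its underside
- rear_edge (a point): top of the outer (rear) face of the wall that closes the gap in the middle of the tray at the rear: wall 6 mm thick (tray x from 39 to 45 mm), 46 mm long, its top 20 mm over the table; this point lies on the tray's x axis at x = 45 mm
Things that resemble listed ones, but are neither listed nor needed, are in the scene too. There is more than one size of the cake_small_round; the job needs the smaller.

How it is judged:
By the outcome, as a careful person would: the job done as asked, in the order asked, and still so for the second after the job is handed in, with the robot touching nothing.
Of cake_big_round, cake_small_round, cake_square, cake_oblong only 2 to 4 are there at a start; the rules pass over those that are not, and their reading is None.
At some moment in a run one of cake_big_round, cake_small_round, cake_square, cake_oblong may be knocked a few centimetres aside while the robot is not near it.
It also fails if it takes over 210 s, if anything falls off the work surface, if the arm or the gripper's body presses on something with over 40 N, if the wrist force passes 120 N, or if a joint passes its speed limit or range.

ROBOT

A 6-joint arm with a two-finger parallel gripper is mounted at the origin on a cart in front of the work surface, level with it; the furniture and walls round the work are solid. World frame = base frame: x ahead of the robot, y to its left, z up, the work surface at z = 0. Lengths are in m, angles in rad, forces in N, time in s.
With the tool pointing down it reaches from about 0.25 to 0.725 m from the base axis. Payload 4 kg.
Tool frame: the origin (TCP) lies at the very end of the fingers, on their centre line; the grasp point (between the pads) lies 19 mm behind it; z points along the fingers, y is the line along which they close (so a half turn about z gives the same grasp; the last joint's range is limited). The gripper opens to 85 mm and grips with 20 to 120 N. Pads are 22 mm wide; open, the fingers measure 114 mm over their backs; the gripper's body (76 mm by 85 mm) begins 54 mm behind the grasp point. The pads swing forward as they close: fully open they stand 13 mm farther back than shut.
Start: joints at [1.242, 0.241, 0.005, 1.335, 0, 1.571], TCP at [0.161, 0.473, 0.231] pointing down, gripper open.
Joint ranges: [-2.72, 2.72], [-1.05, 1.87], [-1.09, 1.28], [-1.99, 2.15], [-1.42, 1.44], [-3.14, 3.14]. Speed limits (rad/s): [2.79, 2.79, 3.14, 3.14, 3.14, 3.14].

INTERFACE

Orientations are given as [roll, pitch, yaw] about the fixed x, y, z axes, in that order (R = Rz(yaw) Ry(pitch) Rx(roll)).
In Python, from plant import arm, set_gripper, solver, vision, order, monitor gives the robot as it stands. Calls block until the motion is done:
- arm.move_ptp(position, orientation): joint-space move of the TCP to a pose.
- arm.line_to(position, feed=0.15, frame=None): straight line of the TCP; frame=None keeps the orientation; feed is the mean speed in m/s.
- arm.move_j(angles): joint-space move.
- set_gripper(opening, newtons=None): opening from 0.0 (shut) to 1.0 (fully open); newtons is the grip in N (None keeps the last); returns when the fingers have stopped.
- arm.sleep(seconds).
- solver.ik(position, orientation): joint angles nearest the present ones, or None.
- vision.snapshot(name): name is "scene" or "side" or "wrist"; returns a dict with "image" (384x512x3 uint8, red, green, blue), "K" (3x3 intrinsics, pixels), "extrinsics" (4x4, takes a point from camera to world coordinates). Camera axes: x right, y up, looking along -z (the intrinsics and any distortion apply to the point x, -y, -z); pixel columns grow to the right and rows downward; lengths in m; the calibration is good to about 2 mm. A picture is of the moment at which its call begins. There is no depth.
A pose or a line that the arm cannot do raises arm.MotionError and nothing moves.
- order.finish_job(): hands the job in; it is judged then, once.
Readings, each from a call of its own:
- monitor.current_t(): time.
- monitor.current_joint_positions(): joint angles.
- monitor.current_qvel(): joint speeds.
- monitor.current_tau(): joint torques, N m.
- monitor.current_position(): TCP position.
- monitor.current_tool_rot(): TCP orientation.
- monitor.current_ft_force(): force on the tool from outside, world axes, zero at the start.
- monitor.current_torque(): the same for the moment, N m.
- monitor.current_width(): opening from 0.0 (shut) to 1.0 (fully open).
- monitor.current_grasp_force(): force on a finger pad.
Only numpy, scipy, OpenCV 4.12 (cv2) and the standard library are available. Lean on these libraries where they do the work, as an engineer would, in place of code of your own. Each camera call takes 0.05 s, during which the arm holds its last target. There are 200 camera calls.

## Working session

There is one attempt and no reset: what is moved stays moved. The work goes in short steps, each a Python script; the robot and the scene stay as the last script left them, time stands still between calls to the robot, and variables do not carry over. Pictures are saved under pics/ and viewed, at most 18 in all, crops included, and the job is handed in when it is done.

```bash
ls; mkdir -p pics
python3 - <<'E'
from plant import vision,monitor
import cv2,numpy as np
for n in ("scene","side"):
    s=vision.snapshot(n); print(n,s["K"].round(1).tolist(),s["extrinsics"].round(3).tolist(),[k for k in s])
    cv2.imwrite(f"pics/{n}0.png",cv2.resize(s["image"][:,:,::-1],(800,600),interpolation=cv2.INTER_CUBIC))
print(monitor.current_t(),monitor.current_tool_rot())
E
```

```text
pics
scene [[452.2, 0.0, 260.7], [0.0, 452.2, 192.5], [0.0, 0.0, 1.0]] [[-0.632, 0.315, -0.708, -0.554], [-0.775, -0.242, 0.584, 0.994], [0.013, 0.918, 0.397, 0.702], [0.0, 0.0, 0.0, 1.0]] ['image', 'K', 'extrinsics']
side [[381.4, 0.0, 259.8], [0.0, 381.4, 189.5], [0.0, 0.0, 1.0]] [[0.9, 0.203, -0.387, 0.11], [-0.437, 0.412, -0.8, -0.817], [-0.003, 0.888, 0.459, 0.617], [0.0, 0.0, 0.0, 1.0]] ['image', 'K', 'extrinsics']
0.1 [-3.13972066e+00  1.43808008e-06  2.81276746e+00]
```

View pics/scene0.png

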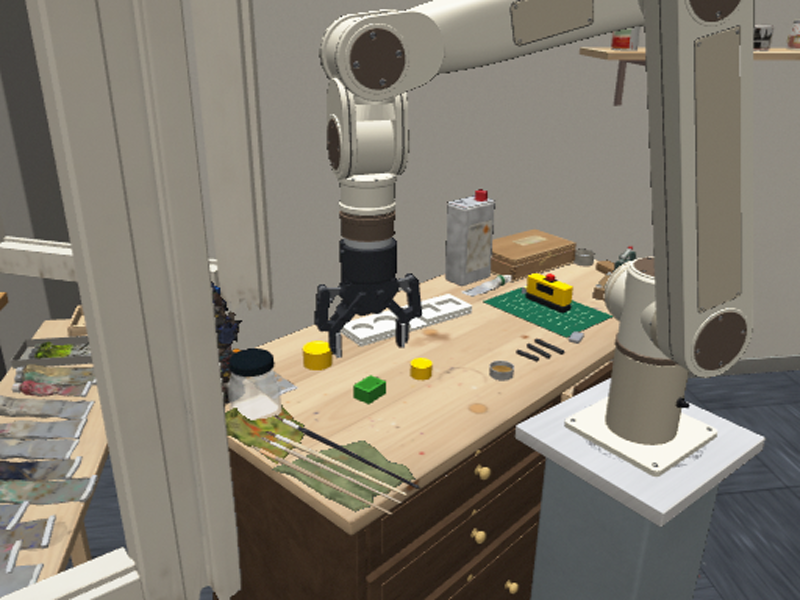

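View pics/side0.png

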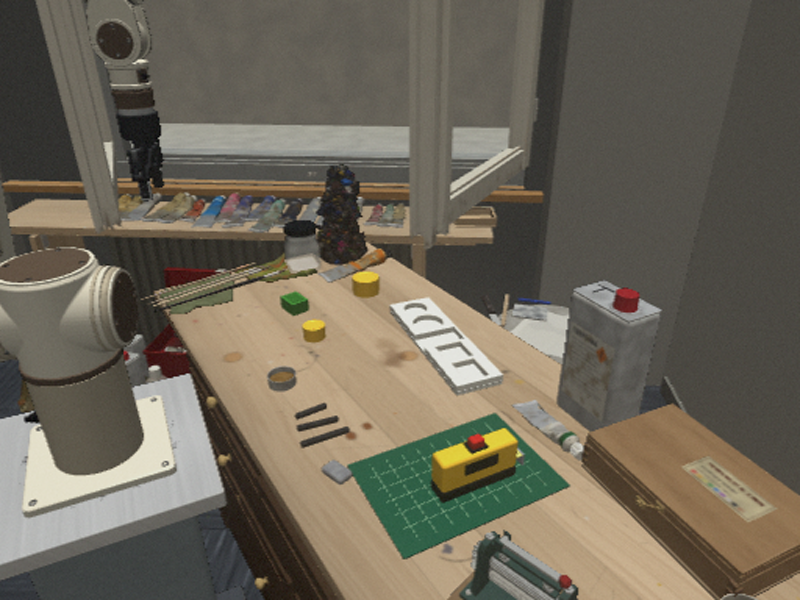

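The side view (800x600 pixels) shows the following:
- **Yellow round cakes:** there are two, at (366,284), larger, and (314,330), smaller. The smaller one is the one wanted.
- **Other cakes:** the green oblong is at (294,302). No red or blue cake is visible.
- **Tray:** around (445,345).
- **Rule:** on the mat at (476,462), with its front to the right (519,455).

Next I'll get coarse positions, then use the wrist camera for close looks.

```bash
cat > h.py <<'E'
from plant import arm,set_gripper,solver,vision,order,monitor
import cv2,numpy as np
pi=np.pi
def snap(n,save=None,crop=None,scale=1.5625):
    s=vision.snapshot(n)
    if save:
        im=s["image"][:,:,::-1]
        if crop: im=im[crop[1]:crop[3],crop[0]:crop[2]]
        cv2.imwrite(f"pics/{save}.png",cv2.resize(im,None,fx=scale,fy=scale,interpolation=cv2.INTER_CUBIC))
    return s
def ray(s,uv):
    uv=np.atleast_2d(np.asarray(uv,float)); K=s["K"]; E=s["extrinsics"]
    d=np.c_[(uv[:,0]-K[0,2])/K[0,0],-(uv[:,1]-K[1,2])/K[1,1],-np.ones(len(uv))]
    return E[:3,3],d@E[:3,:3].T
def cast(s,uv,z):
    o,d=ray(s,uv); return (o+d*((z-o[2])/d[:,2])[:,None])[:,:2]
def mask(s,lo,hi):
    hsv=cv2.cvtColor(s["image"],cv2.COLOR_RGB2HSV); return cv2.inRange(hsv,np.array(lo),np.array(hi))
def blobs(m,amin=40):
    c,_=cv2.findContours(m,cv2.RETR_EXTERNAL,cv2.CHAIN_APPROX_NONE)
    return sorted([x for x in c if cv2.contourArea(x)>amin],key=cv2.contourArea,reverse=True)
YEL=((22,150,90),(34,255,255)); GRN=((50,150,40),(70,255,255)); RED=((0,180,90),(6,255,255))
MAT=((70,100,30),(90,255,255))
def down(yaw): return [pi,0,yaw]
E
python3 - <<'E'
from h import *
s=snap("side")
for nm,c,z in (("yel",YEL,.02),("grn",GRN,.02),("red",RED,.08),("mat",MAT,.003),("white",((0,0,170),(180,40,255)),.02)):
    for b in blobs(mask(s,*c),50)[:6]:
        M=cv2.moments(b); uv=(M['m10']/M['m00'],M['m01']/M['m00']); r=cv2.minAreaRect(b)
        print(nm,np.round(np.array(uv)*1.5625),cv2.contourArea(b),cast(s,[uv],z).round(3)[0], cast(s,cv2.boxPoints(r),z).round(3).tolist() if nm in('white','mat') else '')
w=snap("wrist"); print(w["K"].round(1).tolist(),w["extrinsics"].round(3).tolist(),monitor.current_position())
for p,y in (([.5,.2,.35],0),([.55,.1,.35],0),([.5,0,.35],0),([.45,-.1,.35],0)):
    print(p,solver.ik(p,[pi,0,y]))
E
```

```text
yel [471. 460.] 1069.0 [ 0.475 -0.275] 
yel [365. 277.] 79.0 [0.571 0.354] 
yel [313. 325.] 66.0 [0.393 0.192] 
mat [453. 482.] 6775.0 [ 0.44  -0.286] [[0.32, -0.19], [0.662, -0.147], [0.579, -0.362], [0.307, -0.369]]
white [104. 475.] 8476.0 [ 0.004 -0.077] [[-0.188, 0.123], [0.146, 0.153], [0.146, -0.195], [-0.11, -0.18]]
white [446. 342.] 1500.5 [0.598 0.018] [[0.547, 0.185], [0.663, 0.279], [0.637, -0.114], [0.548, -0.16]]
white [544. 333.] 595.0 [ 0.786 -0.037] [[0.695, -0.043], [0.802, 0.084], [0.875, -0.005], [0.763, -0.118]]
white [480. 168.] 141.5 [1.317 1.037] [[1.107, 0.904], [1.68, 1.34], [1.635, 1.25], [1.087, 0.845]]
white [ 82. 296.] 125.0 [-0.023  0.534] [[-0.048, 0.49], [0.007, 0.715], [0.034, 0.65], [-0.023, 0.439]]
white [ 52. 279.] 123.5 [-0.085  0.664] [[-0.198, 0.708], [-0.004, 0.856], [0.015, 0.675], [-0.166, 0.56]]
[[328.6, 0.0, 256.3], [0.0, 328.6, 193.7], [0.0, 0.0, 1.0]] [[0.324, -0.907, -0.269, 0.092], [0.946, 0.31, 0.093, 0.496], [-0.001, -0.285, 0.959, 0.373], [0.0, 0.0, 0.0, 1.0]] [0.16130299 0.47286535 0.23074883]
[0.5, 0.2, 0.35] [ 0.38050638  0.30796157  0.40043426  1.66326902  0.         -2.76108628]
[0.55, 0.1, 0.35] [ 0.1798535   0.35384582  0.46524363  1.68219413  0.         -2.96173915]
[0.5, 0, 0.35] [ 0.          0.22474895  0.28949324  1.63554061  0.         -3.14159265]
[0.45, -0.1, 0.35] [-0.21866895  0.1431112   0.18899188  1.616677    0.          2.92292371]
```

Run:
```python
from h import *
arm.move_ptp([.5,.03,.33],down(pi)); s=snap("wrist","w_tray"); np.save("w_tray.npy",s,allow_pickle=True)
arm.move_ptp([.42,.22,.30],down(pi)); s=snap("wrist","w_cakes"); np.save("w_cakes.npy",s,allow_pickle=True)
arm.move_ptp([.45,-.25,.33],down(pi)); s=snap("wrist","w_rule"); np.save("w_rule.npy",s,allow_pickle=True)
print(monitor.current_t())
```

```text
4.9583
```

View pics/w_tray.png

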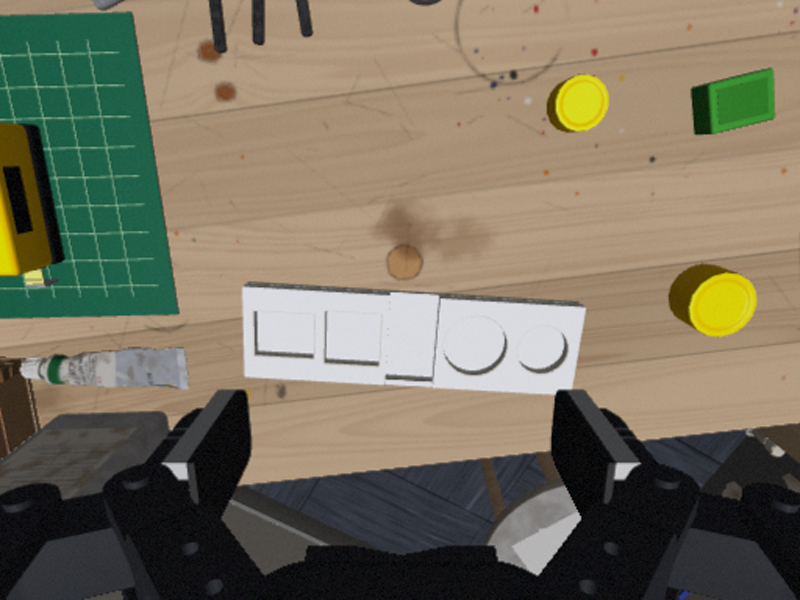

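View pics/w_cakes.png

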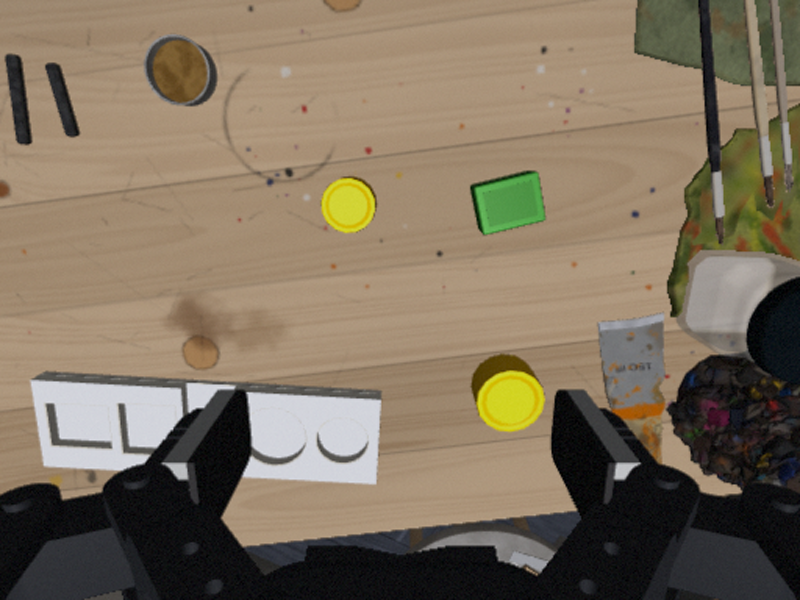

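View pics/w_rule.png

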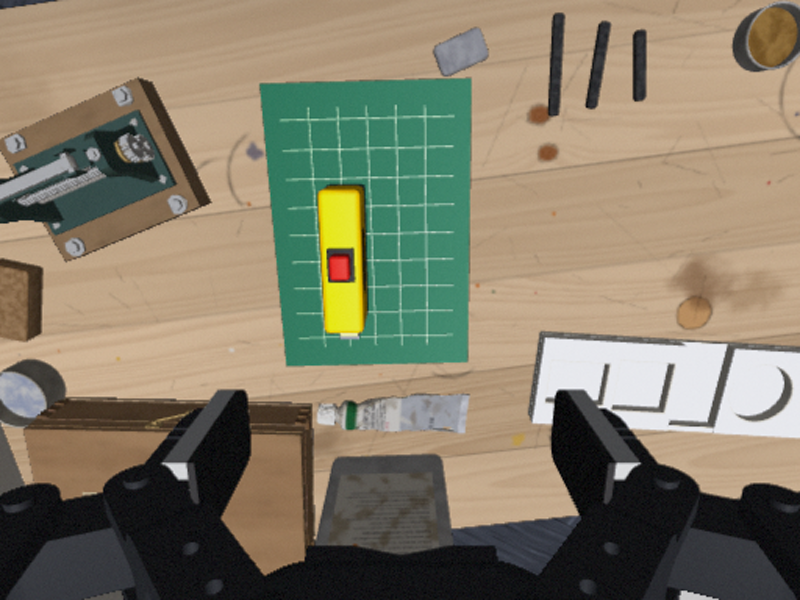

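The wrist views (800x600 pixels) show the following:
- **w_tray:** the wells are, left to right, oblong (285,332), square (353,336), gap (411,335), big round (474,343) and small round (543,346).
- **w_cakes:** the yellow candidates are (348,204), small, and (510,400), visibly larger. The first fits the "smaller" description; I'll check its diameter. The green oblong is at (509,202).
- **w_rule:** the rule is at (342,262), red button at (341,267), hook pointing to +x at (348,335).

Run:
```python
from h import *
L=lambda n:np.load(n+".npy",allow_pickle=True).item()
for n in ("w_tray","w_cakes"):
    s=L(n)
    hsv=cv2.cvtColor(s["image"],cv2.COLOR_RGB2HSV)
    m=cv2.inRange(hsv,np.array((0,0,190)),np.array((180,30,255)))
    for b in blobs(m,800)[:2]:
        P=cast(s,b[:,0,:],.02).astype(np.float32); r=cv2.minAreaRect(P*1000); print(n,"white",np.round(r[0],1),np.round(r[1],1),round(r[2],2))
    for nm,c,lo in (("yel",YEL,.028),("grn",GRN,.028)):
        for b in blobs(mask(s,(c[0][0],c[0][1],170 if nm=="yel" else 100),c[1]),200)[:3]:
            P=cast(s,b[:,0,:],lo).astype(np.float32)*1000; r=cv2.minAreaRect(P); e=cv2.minEnclosingCircle(P)
            print(n,nm,np.round(r[0],1),np.round(r[1],1),round(r[2],1),np.round(e[0],1),round(2*e[1],1))
s=L("w_rule")
for nm,c,z in (("yel",YEL,67),("red",RED,81),("mat",MAT,3)):
    b=blobs(mask(s,(c[0][0],c[0][1],150 if nm=="yel" else c[0][2]),c[1]),40)[0]
    P=cast(s,b[:,0,:],z/1000).astype(np.float32)*1000; r=cv2.minAreaRect(P); print(nm,np.round(r[0],1),np.round(r[1],1),round(r[2],2))
s=L("w_cakes");cv2.imwrite("pics/crop1.png",cv2.resize(s["image"][90:290,180:380,::-1],(600,600),interpolation=cv2.INTER_CUBIC))
s=L("w_tray");g=cv2.createCLAHE(4,(4,4)).apply(cv2.cvtColor(s["image"][165:265,145:385],cv2.COLOR_RGB2GRAY));cv2.imwrite("pics/crop2.png",cv2.resize(g,None,fx=3.33,fy=3.33,interpolation=cv2.INTER_CUBIC))
```

```text
w_tray white [598.5  41.6] [316.2  93.3] 86.27
w_tray yel [561.2 322.2] [60.  58.6] 11.1 [560.9 322.7] 60.6
w_tray yel [389.8 178.2] [42.6 41.2] 50.0 [389.7 177.8] 43.4
w_tray yel [ 498.5 -309. ] [14.8 71.1] 77.5 [ 496.9 -316.2] 71.1
w_tray grn [388.4 306.8] [38.7 50.1] 13.3 [388.4 307. ] 60.6
w_cakes white [605.8 136.1] [126.   89.5] 86.37
w_cakes white [593.7 -49. ] [134.5  89. ] 86.41
w_cakes yel [562.2 318.3] [60.1 58.7] 89.9 [563.  318.2] 60.7
w_cakes yel [389.5 178.1] [41.3 42. ] 89.1 [389.5 177.7] 43.3
yel [ 464.4 -296.7] [116.8  32.6] 0.36
red [ 464.8 -296.7] [14.7 20.1] 88.34
mat [ 450.  -275.9] [257.7 178.4] 1.36
```

View pics/crop1.png

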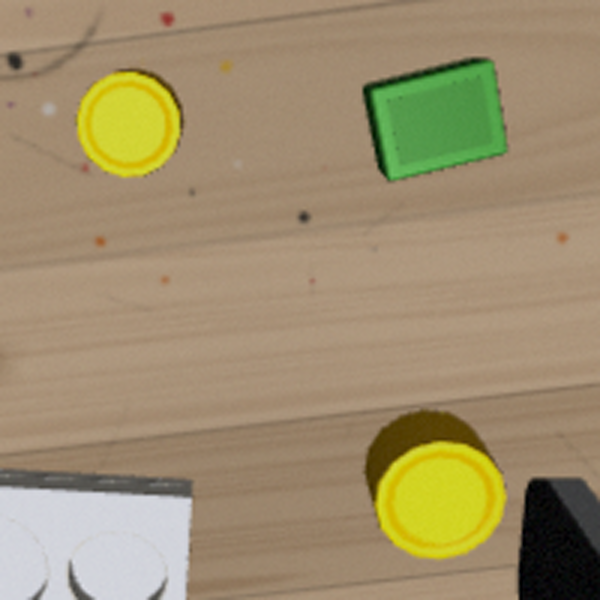

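View pics/crop2.png

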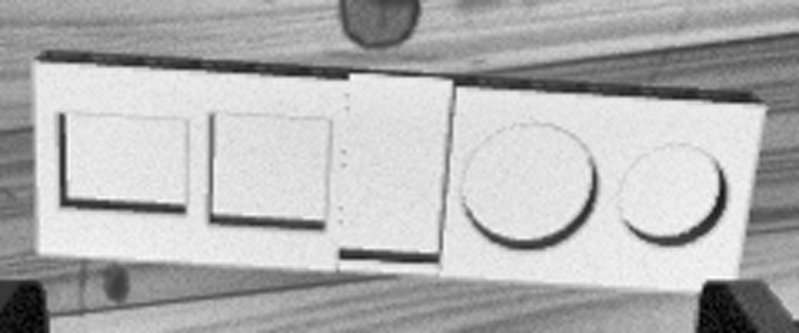

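crop1 confirms the choice: the yellow cake at left measures about 43 mm across and the other about 60 mm, so the small one is cake_small_round. In crop2 the mouth outlines are the round well at x 620–727, y 143–245 and the oblong well at x 59–189, y 112–214. Next I'll compute the wells in the tray frame and pick the small round cake.

```bash
cat >> h.py <<'E'
T0=np.array([.5997,.0414]); TY=np.deg2rad(-3.65)
R2=lambda a:np.array([[np.cos(a),-np.sin(a)],[np.sin(a),np.cos(a)]])
def tray(x,y): return T0+R2(TY)@np.array([x,y])
def topfind(s,lo,hi,z,near,r=.06):
    "rect and circle of the colour's top face nearest a point"
    best=None
    for b in blobs(mask(s,lo,hi),150):
        P=cast(s,b[:,0,:],z).astype(np.float32)*1000; q=cv2.minAreaRect(P); d=np.hypot(*(np.array(q[0])/1000-near))
        if d<r and (best is None or d<best[0]): best=(d,q,cv2.minEnclosingCircle(P))
    return best
def go(xy,z,yaw,feed=.15,zs=.15):
    "over the point by joints, then straight down"
    arm.move_ptp([*xy,zs],down(yaw)); arm.line_to([*xy,z],feed)
E
python3 - <<'E'
from h import *
s=np.load("w_tray.npy",allow_pickle=True).item()
f=lambda x,y:(145+x/3.333,165+y/3.333)
for n,pts in (("small",[(620,193),(727,193),(673,143),(673,245)]),("big",[(461,185),(598,185),(529,122),(529,249)]),("oblong",[(59,112),(189,118),(185,214),(60,207)]),("square",[(209,112),(331,117),(325,228),(208,221)])):
    P=cast(s,[f(*p) for p in pts],.02); Q=(P-T0)@R2(TY)*1000; print(n,Q.round(1).tolist(),Q.mean(0).round(1))
set_gripper(1.0)
arm.move_ptp([.42,.178,.22],down(pi)); s=snap("wrist")
b=topfind(s,(22,150,170),(34,255,255),.028,[.39,.178]); print(b)
arm.move_ptp([.42,.307,.22],down(pi)); s=snap("wrist")
b=topfind(s,(50,150,100),(70,255,255),.028,[.39,.307]); print(b, monitor.current_t())
E
```

```text
small [[0.1, 100.4], [-2.9, 147.8], [-24.6, 120.6], [23.5, 127.4]] [ -1. 124.]
big [[0.8, 29.8], [-3.0, 90.2], [-30.2, 56.8], [29.5, 63.0]] [-0.8 60. ]
oblong [[-21.9, -146.7], [-22.7, -90.6], [22.3, -91.6], [22.4, -147.1]] [  -0. -119.]
square [[-26.0, -82.0], [-27.1, -29.2], [25.1, -29.1], [25.0, -81.3]] [ -0.8 -55.4]
(np.float64(0.00034246392044200776), ((389.6929016113281, 177.8484344482422), (42.47483444213867, 42.217498779296875), 26.75658416748047), ((389.66851806640625, 177.88034057617188), 21.610889434814453))
None 7.4833
```

Run:
```python
from h import *
arm.move_ptp([.42,.307,.22],down(pi)); s=snap("wrist")
for S in (80,110): print(topfind(s,(45,S,90),(75,255,255),.028,[.39,.307]))
# pick the small round
c=np.array([.3897,.1779])
set_gripper(.75)
go(c,.011,pi,.12); set_gripper(0.0,40); print("w",monitor.current_width(),monitor.current_grasp_force())
arm.line_to([*c,.12],.15); print("w",monitor.current_width())
w=tray(-.0003,.124); arm.move_ptp([*w,.12],down(pi+TY))
s=snap("wrist","hold1"); print(w,monitor.current_t())
```

```text
(np.float64(0.0019228880516995901), ((388.0985107421875, 307.28607177734375), (39.16604995727539, 51.22125244140625), 13.672978401184082), ((387.9757385253906, 307.376953125), 31.006433486938477))
(np.float64(0.0019202489033516457), ((388.1103820800781, 307.34161376953125), (39.11697006225586, 51.16728973388672), 13.539214134216309), ((387.9757385253906, 307.376953125), 31.006433486938477))
w 0.4959804800348616 40.09742617607117
w 0.4985657044859084
[0.60729463 0.16516757] 12.2083
```

View pics/hold1.png

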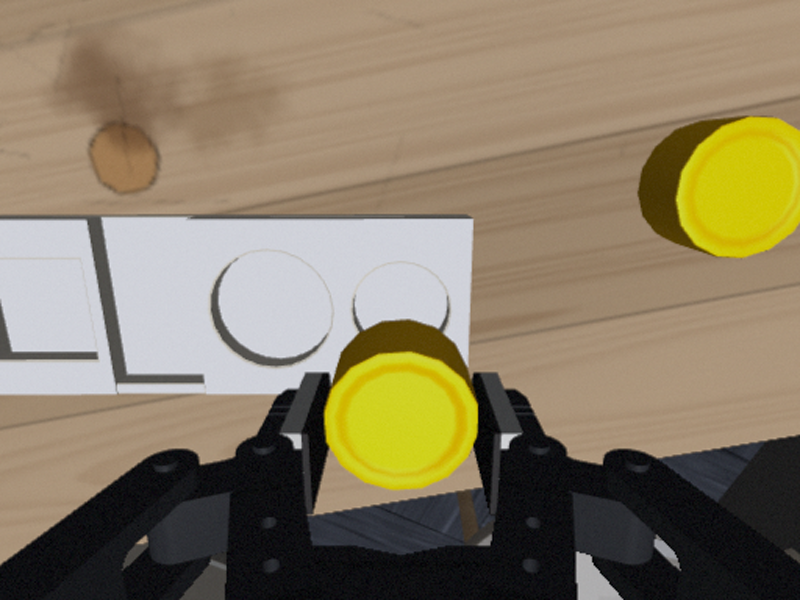

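The cake is held squarely at (400,420), and the small round well at columns 352–450 (centre 401) lines up sideways with the tool. Now I'll lower it.

Run:
```python
from h import *
w=tray(-.0003,.124)
f0=monitor.current_ft_force()
for z in (.04,.028,.024,.0205):
    arm.line_to([*w,z],.05); arm.sleep(.15); print(z,(monitor.current_ft_force()-f0).round(1),monitor.current_position().round(4))
set_gripper(.68); arm.sleep(.2); arm.line_to([*w,.14],.15)
arm.move_ptp([w[0]-.06,w[1],.2],down(pi)); s=snap("wrist","placed1",crop=(130,80,380,330),scale=2)
b=topfind(s,(22,150,170),(34,255,255),.036,w); print(b,w,monitor.current_t())
arm.move_ptp([.42,.307,.22],down(pi)); s=snap("wrist"); print(topfind(s,(45,100,90),(75,255,255),.028,[.39,.307],.12))
```

```text
0.04 [ 0.7  0.4 -0.4] [0.6075 0.1652 0.0403]
0.028 [ 0.7 -1.4  0.7] [0.6073 0.1652 0.028 ]
0.024 [0.8 0.9 0.2] [0.6073 0.1652 0.024 ]
0.0205 [-1.  -1.1 -0.2] [0.6072 0.1651 0.0204]
(np.float64(0.0015540633619475564), ((605.856689453125, 165.75701904296875), (41.50810623168945, 41.47050476074219), 89.91378021240234), ((606.2193603515625, 165.47923278808594), 21.433120727539062)) [0.60729463 0.16516757] 17.3833
(np.float64(0.001999052770107777), ((388.0196228027344, 307.2726135253906), (39.29808807373047, 51.25468063354492), 13.754233360290527), ((388.09576416015625, 307.2262878417969), 31.17039680480957))
```

View pics/placed1.png

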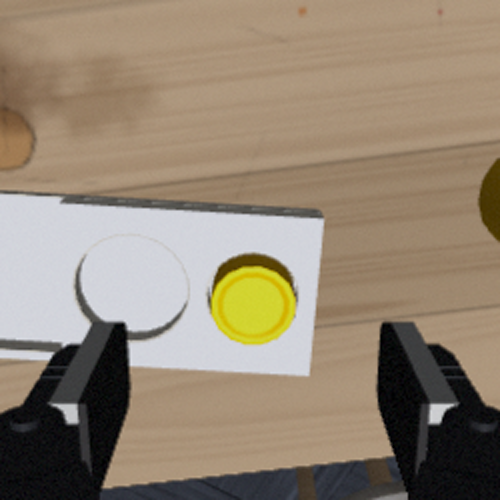

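The small round cake is seated in its well at (252,303) in the crop, level and at the expected diameter. Next is the green oblong.

Run:
```python
from h import *
c=np.array([.3881,.3073]); a=np.deg2rad(13.65)
set_gripper(.72)
go(c,.011,pi/2+a,.12); set_gripper(0.0,40); print("w",monitor.current_width(),monitor.current_grasp_force())
arm.line_to([*c,.12],.15); print("w",monitor.current_width())
w=tray(0,-.119); arm.move_ptp([*w,.12],down(pi/2+TY))
s=snap("wrist","hold2"); print(w,monitor.current_t())
```

```text
w 0.4573884014365065 42.11067795753479
w 0.4582316900871739
[ 0.59212429 -0.07735861] 23.8417
```

View pics/hold2.png

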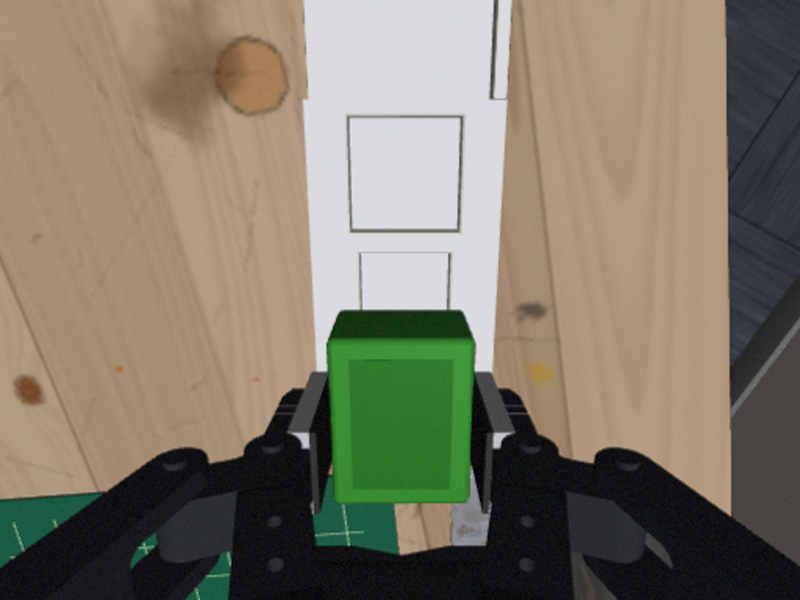

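The cake is held squarely, centred at column 401, but the oblong well spans columns 359–452 (centre 405). That suggests an offset in x, so I'll cast both properly.

Run:
```python
from h import *
s=snap("wrist"); k=1/1.5625
print(monitor.current_position(),monitor.current_tool_rot(),s["extrinsics"].round(4).tolist())
top=cast(s,np.array([[328,338],[476,338],[470,501],[335,501]])*k,.137); print("cake",top.round(4).tolist(),top.mean(0))
P=cast(s,np.array([[347,115],[464,115],[461,231],[351,231],[360,252],[452,252]])*k,.02); print(P.round(4).tolist())
print(((P-T0)@R2(TY)*1000).round(1).tolist())
```

```text
[ 0.59204325 -0.07583368  0.12004432] [-3.14142027e+00 -2.54952257e-04  1.50942077e+00] [[0.998, 0.0598, 0.0187, 0.596], [-0.0627, 0.957, 0.2833, -0.0034], [-0.0009, -0.2839, 0.9588, 0.2626], [0.0, 0.0, 0.0, 1.0]]
cake [[0.5741, -0.0489], [0.6126, -0.0513], [0.6098, -0.1013], [0.571, -0.0988]] [ 0.59190571 -0.07508345]
[[0.573, 0.0133], [0.625, 0.01], [0.6221, -0.0416], [0.5702, -0.0383], [0.5735, -0.0486], [0.6175, -0.0514]]
[[-24.8, -29.8], [27.2, -29.7], [27.7, -81.4], [-24.4, -81.4], [-20.4, -91.5], [23.7, -91.5]]
```

Run:
```python
from h import *
w=tray(.0013,-.1193); arm.line_to([*w,.10],.1); arm.sleep(.3); print(w,monitor.current_position().round(4))
f0=monitor.current_ft_force()
for z in (.04,.032,.028,.025,.022,.0205):
    arm.line_to([*w,z],.05); arm.sleep(.2); f=monitor.current_ft_force()-f0; print(z,f.round(1),monitor.current_position().round(4))
    if f[2]>6: break
else:
    set_gripper(.65); arm.sleep(.2); arm.line_to([*w,.14],.15)
    arm.move_ptp([w[0]-.07,w[1],.2],down(pi)); s=snap("wrist","placed2",crop=(130,80,380,330),scale=2)
    print(topfind(s,(45,100,90),(75,255,255),.036,w),monitor.current_t())
```

```text
[ 0.59340255 -0.07774077] [ 0.5938 -0.0778  0.1006]
0.04 [-0.4 -0.5 -0.4] [ 0.5936 -0.0778  0.0403]
0.032 [-0.4 -0.4 -1. ] [ 0.5935 -0.0778  0.032 ]
0.028 [-1.   0.7  0.2] [ 0.5935 -0.0777  0.028 ]
0.025 [-0.8 -1.4 -1.7] [ 0.5934 -0.0778  0.025 ]
0.022 [-1.3  0.5 -0.9] [ 0.5934 -0.0777  0.022 ]
0.0205 [-0.5 -0.2 -0.8] [ 0.5934 -0.0777  0.0205]
(np.float64(0.0016611999761230066), ((591.8770751953125, -78.3984146118164), (50.8282470703125, 38.88539123535156), 86.51749420166016), ((591.4876098632812, -78.50037384033203), 30.752498626708984)) 31.375
```

View pics/placed2.png

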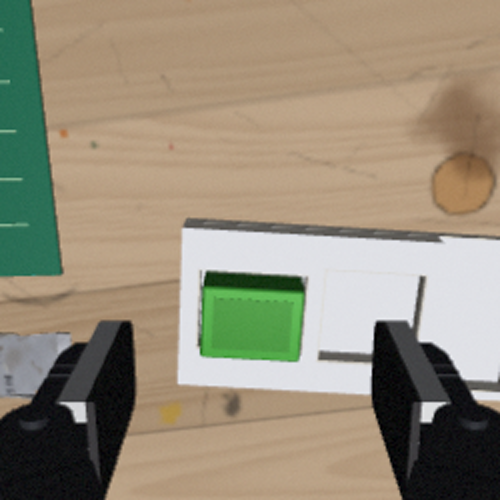

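The green oblong is seated in its well at (252,320) in the crop, level with no contact force. The wrist view reads x about 1.4 mm short at this yaw, so I'll correct for that on the rule. Now I'll grip it.

```bash
sed -i 's/T0=np.array(\[.5997,.0414\])/T0=np.array([.6011,.0413])/' h.py
python3 - <<'E'
from h import *
set_gripper(.8)
arm.move_ptp([.44,-.28,.27],down(pi)); s=snap("wrist")
for nm,c,z,v in (("yel",YEL,.067,150),("red",RED,.081,90)):
    b=topfind(s,(c[0][0],c[0][1],v),c[1],z,[.4644,-.2967],.08); print(nm,b)
c=np.array([.4658,-.2967])
go(c,.046,pi,.1,.2); set_gripper(0,80); print("w",monitor.current_width(),monitor.current_grasp_force())
arm.line_to([*c,.19],.12); arm.sleep(.2); print(monitor.current_width(),monitor.current_t())
p=tray(-.027,0); arm.move_ptp([*p,.17],down(pi+TY)); arm.sleep(.3)
print(p,monitor.current_position(),monitor.current_tool_rot())
np.save("hold3.npy",snap("wrist","hold3"),allow_pickle=True); np.save("side3.npy",snap("side","side3",crop=(180,120,400,285),scale=3),allow_pickle=True)
E
```

```text
yel (np.float64(0.0008389528358487204), ((464.10162353515625, -297.4841003417969), (32.65031814575195, 116.48619079589844), 89.89622497558594), ((464.186767578125, -297.239013671875), 59.74943542480469))
red (np.float64(0.0007813781295848782), ((463.6567687988281, -296.941162109375), (14.800994873046875, 19.771207809448242), 89.4450454711914), ((464.17034912109375, -297.0291442871094), 11.276999473571777))
w 0.38011282431700966 80.48595786094666
0.3773056271196072 36.6833
[0.57415477 0.04301886] [0.57422112 0.04201706 0.17009383] [-3.14153903e+00  1.58650537e-04  3.07622303e+00]
```

View pics/hold3.png

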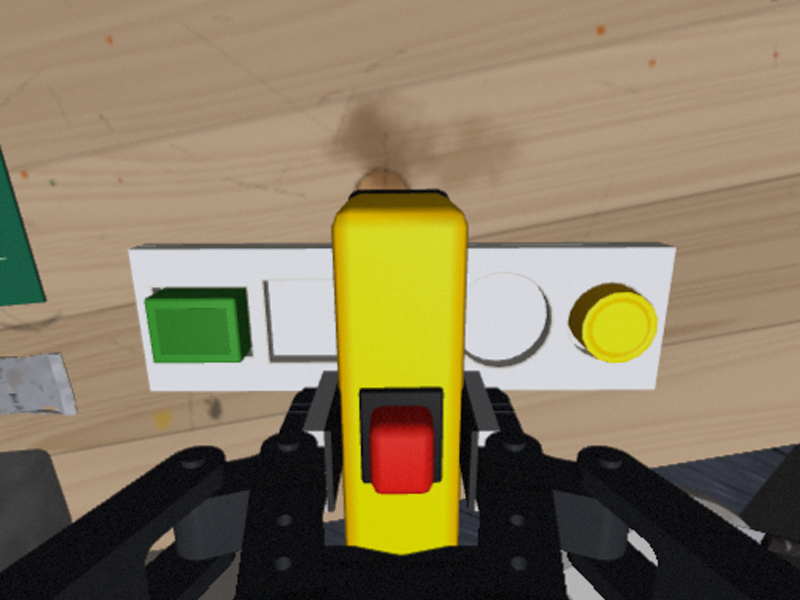

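View pics/side3.png

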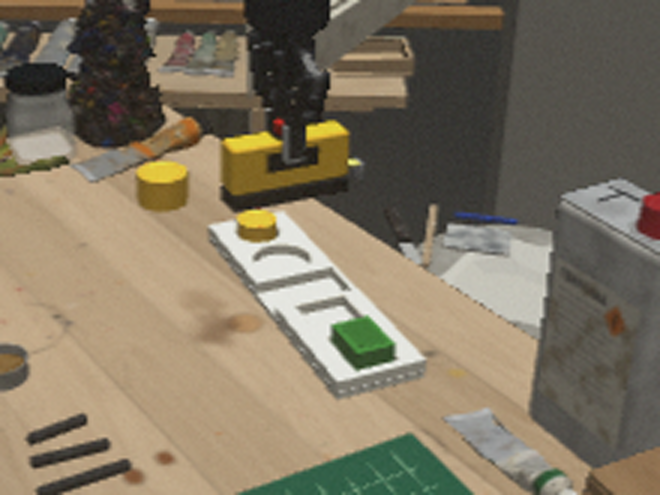

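The rule is held squarely, parallel to the tray edges, with the hook visible at the front in the side view. Both cakes are seated. Now I'll lower the hook behind the rear wall, draw the case back and set it down.

Run:
```python
from h import *
Rt=R2(TY)
def tp():
    p=monitor.current_position(); q=Rt.T@(p[:2]-T0)*1000; return q.round(1),round(p[2],4)
f0=monitor.current_ft_force()
def ft(): f=monitor.current_ft_force()-f0; return (Rt.T@f[:2]).round(1),f[2].round(1)
for z in (.12,.09,.075,.065,.058,.0535):
    arm.line_to([*tray(-.027,0),z],.06); arm.sleep(.15); print(z,tp(),*ft())
    if abs(ft()[1])>10: raise SystemExit("contact")
for x in (-.030,-.033,-.038,-.05):
    arm.line_to([*tray(x,0),.0535],.05); arm.sleep(.2); print(x,tp(),*ft())
snap("side","hooked",crop=(200,130,360,250),scale=4)
```

```text
0.12 (array([-26.6,   0.1]), np.float64(0.1206)) [ 0.2 -0.9] -0.3
0.09 (array([-26.5,   0.1]), np.float64(0.0905)) [-0.3 -0.7] -0.3
0.075 (array([-26.8,   0. ]), np.float64(0.0751)) [ 0.5 -0.1] -0.3
0.065 (array([-26.9,   0. ]), np.float64(0.065)) [1.1 0.1] 0.2
0.058 (array([-27.,  -0.]), np.float64(0.058)) [ 1.4 -0.8] -0.1
0.0535 (array([-27.,  -0.]), np.float64(0.0535)) [ 1.6 -0. ] 0.7
-0.03 (array([-29.9,   0. ]), np.float64(0.0536)) [ 1.5 -0.4] -0.4
-0.033 (array([-32.3,   0. ]), np.float64(0.0537)) [ 3.8 -0.3] -1.0
-0.038 (array([-37.6,   0. ]), np.float64(0.0537)) [ 4.6 -0.7] -0.2
-0.05 (array([-49.7,   0. ]), np.float64(0.0536)) [ 4.5 -0.5] 0.9
```

View pics/hooked.png

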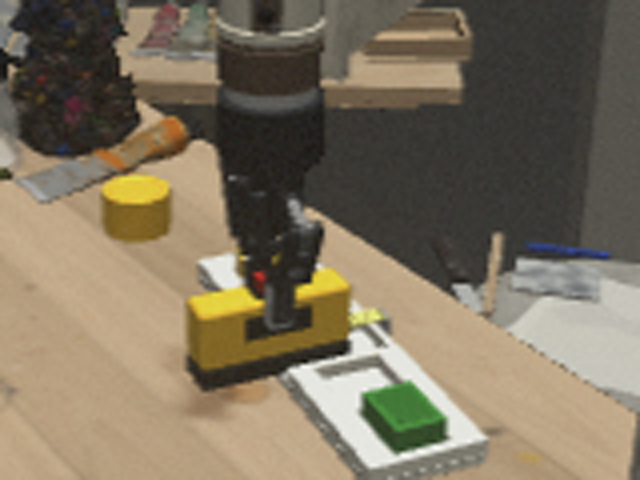

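The hook has caught: the blade shows behind the case at (370,320) and the spring pull reads about 4.5 N. Now I'll draw back and set down.

Run:
```python
from h import *
Rt=R2(TY)
def tp():
    p=monitor.current_position(); q=Rt.T@(p[:2]-T0)*1000; return q.round(1),round(p[2],4)
def ft(): f=monitor.current_ft_force(); return (Rt.T@f[:2]).round(1),f[2].round(1)
arm.line_to([*tray(-.080,0),.0535],.06); print(tp(),*ft())
arm.line_to([*tray(-.109,0),.0535],.06); arm.sleep(.2); print(tp(),*ft()); z0=ft()[1]
for z in (.048,.0445,.0435,.043,.0425,.042):
    arm.line_to([*tray(-.109,0),z],.03); arm.sleep(.2); print(z,tp(),*ft())
    if ft()[1]-z0>4: break
z=monitor.current_position()[2]; x0=ft()[0][0]
for x in (-.107,-.106,-.105,-.104,-.103):
    arm.line_to([*tray(x,0),z],.03); arm.sleep(.2); print(x,tp(),*ft())
    if ft()[0][0]-x0<-8: break
set_gripper(.75); arm.sleep(.3); p=monitor.current_position(); arm.line_to([p[0],p[1],.16],.12)
arm.line_to([p[0]-.05,p[1],.22],.15)
s=snap("wrist","stand"); snap("side","stand_side",crop=(200,130,360,250),scale=4)
for nm,c,z,v in (("yel",YEL,.064,150),("red",RED,.078,90)):
    b=topfind(s,(c[0][0],c[0][1],v),c[1],z,tray(-.105,0),.05); print(nm,b, Rt.T@(np.array(b[1][0])/1000-T0)*1000)
print(monitor.current_t())
```

```text
(array([-79.6,  -0.1]), np.float64(0.0537)) [ 4.9 -0.6] -4.2
(array([-1.082e+02, -1.000e-01]), np.float64(0.0536)) [ 5.7 -0.8] -4.8
0.048 (array([-108.4,    0.2]), np.float64(0.0483)) [6.6 0. ] -1.3
0.0445 (array([-108.8,    0.2]), np.float64(0.0444)) [ 5.6 -0.2] -0.8
0.0435 (array([-108.3,    0.2]), np.float64(0.0439)) [ 5.3 -0.7] 1.6
-0.107 (array([-1.071e+02,  1.000e-01]), np.float64(0.0439)) [ 3.8 -0.3] 1.8
-0.106 (array([-1.063e+02,  1.000e-01]), np.float64(0.0438)) [ 2.4 -0. ] 1.9
-0.105 (array([-105.8,    0. ]), np.float64(0.0438)) [-0.1  1.6] 4.9
-0.104 (array([-105.7,   -0. ]), np.float64(0.0437)) [-3.6  0.5] 7.9
yel (np.float64(0.002576872793334436), ((493.7797546386719, 48.456687927246094), (32.26825714111328, 116.80509185791016), 86.67639923095703), ((493.9449157714844, 47.991458892822266), 59.61695098876953)) [-107.55815701    0.31000981]
red (np.float64(0.0020609858891070323), ((494.3515930175781, 48.61737823486328), (15.027080535888672, 18.11838722229004), 86.25756072998047), ((493.8567199707031, 48.65411376953125), 10.775310516357422)) [-106.99770836    0.50677822]
51.5083
```

View pics/stand.png

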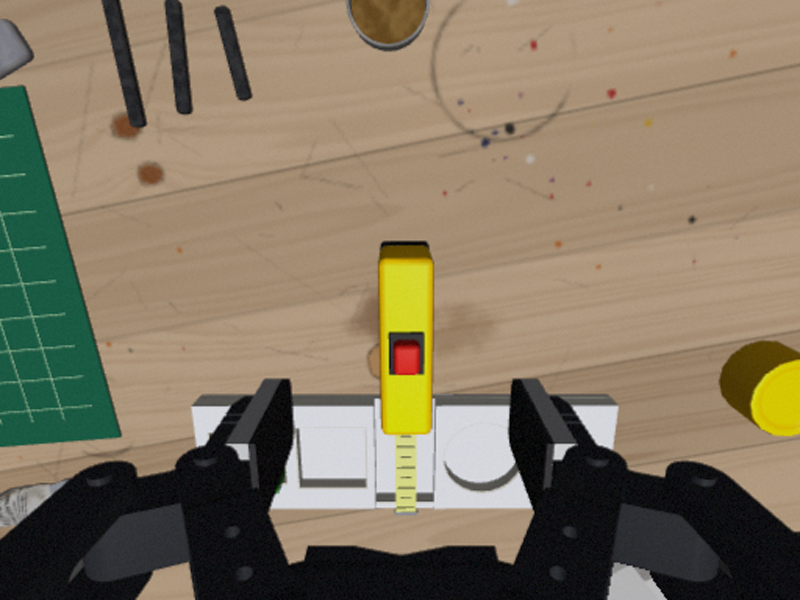

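The case stands against the tray front at (406,345), with the blade drawn across the gap and the hook at the rear wall (405,510). Contact was felt at x = -105.7 mm, as expected. Now I'll press the lock.

Run:
```python
from h import *
c=np.array([.4956,.0484])
set_gripper(0,40)
arm.move_ptp([*c,.13],down(pi+TY)); arm.line_to([*c,.085],.08); arm.sleep(.2); f0=monitor.current_ft_force()
for z in (.080,.078,.076,.074,.072,.071,.070,.0695,.069,.0685,.068,.0675,.067,.066):
    arm.line_to([*c,z],.03); arm.sleep(.15); f=monitor.current_ft_force()-f0; print(z,round(monitor.current_position()[2],4),f.round(1))
    if f[2]>22: break
arm.sleep(.3); arm.line_to([*c,.13],.08)
set_gripper(.75); arm.line_to([c[0]-.05,c[1],.22],.15)
s=snap("wrist"); 
for nm,cc,z,v in (("yel",YEL,.064,150),("red",RED,.070,90)):
    b=topfind(s,(cc[0][0],cc[0][1],v),cc[1],z,tray(-.105,0),.05); print(nm,b, R2(TY).T@(np.array(b[1][0])/1000-T0)*1000)
print(monitor.current_t())
```

```text
0.08 0.08 [ 1.3  1.8 -0.6]
0.078 0.0781 [ 1.  -0.2 -0. ]
0.076 0.0761 [-0.1  0.2  2.8]
0.074 0.074 [-0.2 -0.5  1.9]
0.072 0.0719 [ 1.9 -0.2  2.8]
0.071 0.071 [ 0.8 -0.2  3.2]
0.07 0.0701 [0.4 0.3 5.4]
0.0695 0.0701 [ 1.1 -1.4  7.6]
0.069 0.07 [-0.9 -2.1 11.2]
0.0685 0.07 [-2.6 -1.6 14.1]
0.068 0.0699 [-3.7 -1.2 17.2]
0.0675 0.0699 [-4.7 -1.7 19.1]
0.067 0.0699 [-4.  -0.8 22.8]
yel (np.float64(0.0020960296164652613), ((494.2178039550781, 47.92488098144531), (32.34798812866211, 116.16376495361328), 86.48784637451172), ((494.0126647949219, 48.007057189941406), 59.46172332763672)) [-107.08714066   -0.19283155]
red (np.float64(0.0018065246357048433), ((494.5465393066406, 47.606040954589844), (14.466227531433105, 18.58406639099121), 86.25749206542969), ((494.04339599609375, 47.64201736450195), 10.765073776245117)) [-106.73877432   -0.49009706]
61.55
```

The button bottomed at exactly 8 mm of travel and the case hasn't moved. Before the transfer I'll locate the can, tube and mat to keep the long blade clear of them.

Run:
```python
from h import *
s=snap("side"); k=1/1.5625
print("can base",cast(s,np.array([[560,398],[602,428],[637,415]])*k,0).round(3).tolist())
print("can top",cast(s,np.array([[573,286],[610,313],[658,310],[617,283]])*k,.22).round(3).tolist())
print("tube",cast(s,np.array([[515,404],[541,400],[575,457],[555,452]])*k,.01).round(3).tolist())
w=np.load("w_rule.npy",allow_pickle=True).item()
print("tube w",cast(w,np.array([[320,405],[468,394],[467,432],[320,425]])*k,.014).round(3).tolist())
print("mat",cast(w,np.array([[261,84],[471,79],[468,362],[287,366]])*k,.003).round(4).tolist())
```

```text
can base [[0.701, -0.195], [0.71, -0.286], [0.784, -0.287]]
can top [[0.684, -0.206], [0.675, -0.295], [0.74, -0.317], [0.751, -0.228]]
tube [[0.614, -0.186], [0.659, -0.196], [0.62, -0.327], [0.601, -0.306]]
tube w [[0.619, -0.328], [0.607, -0.182], [0.65, -0.182], [0.641, -0.329]]
mat [[0.3236, -0.3667], [0.3197, -0.189], [0.5781, -0.1819], [0.5822, -0.361]]
```

Run:
```python
from h import *
c=np.array([.4956,.0482]); d=R2(TY)@np.array([1,0])
arm.move_ptp([*c,.16],down(pi+TY)); arm.line_to([*c,.043],.1); set_gripper(0,80); print(monitor.current_width())
P=lambda:(monitor.current_position().round(4),monitor.current_ft_force().round(1))
arm.line_to([*c,.053],.04); print(P())
c2=c+.004*d; arm.line_to([*c2,.053],.04); print(P())
arm.line_to([*c2,.085],.06); print(P()); arm.line_to([*c2,.19],.12)
arm.sleep(.2); print("w",monitor.current_width())
yaw=pi+np.deg2rad(38.5); m=[.4515,-.2755]
arm.move_ptp([*c2,.19],down(yaw)); arm.move_ptp([*m,.16],down(yaw)); arm.sleep(.3)
arm.line_to([*m,.06],.1); f0=monitor.current_ft_force()
for z in (.052,.049,.048,.047,.0465,.046,.0455,.045,.0445,.044):
    arm.line_to([*m,z],.03); arm.sleep(.2); f=monitor.current_ft_force()-f0; print(z,f.round(1))
    if f[2]>4: break
print(monitor.current_position(),monitor.current_tool_rot())
set_gripper(.75); arm.sleep(.3); arm.line_to([*m,.17],.1)
arm.move_ptp([.42,-.2,.32],down(pi)); s=snap("wrist","final")
for nm,cc,z,v in (("yel",YEL,.067,150),("red",RED,.073,90)):
    b=topfind(s,(cc[0][0],cc[0][1],v),cc[1],z,m,.08); print(nm,b)
print(monitor.current_t())
```

```text
0.37722397301288335
(array([0.4962, 0.0483, 0.0531]), array([ 3.6, -0.5, -4.5]))
(array([0.4985, 0.0479, 0.0523]), array([ 0.6,  0.7, -3.1]))
(array([0.4996, 0.0479, 0.0852]), array([ 0. ,  0.6, -4.4]))
w 0.3800319816762466
0.052 [-0.2 -0.6 -1.3]
0.049 [-1.1  0.4 -0.7]
0.048 [-0.5  0.6 -0.1]
0.047 [-0.3 -0.6 -0.8]
0.0465 [-2.7  0.2  5.5]
[ 0.45148447 -0.27559017  0.04688006] [-3.14128913e+00 -3.21847317e-05 -2.46968583e+00]
yel (np.float64(0.0019040709102275389), ((449.74462890625, -274.7623291015625), (117.67190551757812, 32.84423065185547), 38.55682373046875), ((450.10791015625, -275.0372314453125), 59.85081100463867))
red (np.float64(0.0015802686014173351), ((450.0828552246094, -274.8007507324219), (18.980234146118164, 15.357268333435059), 42.176414489746094), ((450.3348083496094, -275.06787109375), 10.707151412963867))
75.0167
```

View pics/final.png

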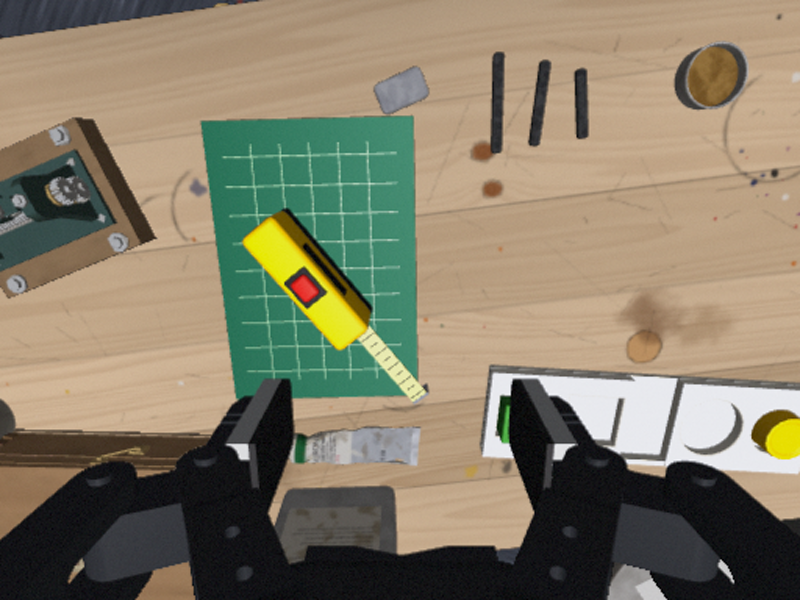

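The rule stands upright at mid-mat (306,287) with the blade still out to (422,393); the tube is untouched and both cakes are in their wells. One numeric check of the cakes and the blade, then I'll hand in.

Run:
```python
from h import *
s=snap("wrist"); h=cast(s,np.array([[422,393]])/1.5625,.036)[0]; print("hook dist",np.hypot(*(h-[.4500,-.2750])))
arm.move_ptp([.5,.03,.3],down(pi)); s=snap("wrist")
for lo,hi,y in (((22,150,170),(34,255,255),.124),((45,100,90),(75,255,255),-.119)):
    b=topfind(s,lo,hi,.036,tray(0,y)); print(b[1],(R2(TY).T@(np.array(b[1][0])/1000-T0)*1000).round(1))
order.finish_job(); print(monitor.current_t())
```

```text
hook dist 0.14400883185422025
((606.0037231445312, 165.26255798339844), (41.745208740234375, 40.64649200439453), 45.722686767578125) [ -3. 124.]
((591.6499633789062, -77.5523910522461), (50.78771209716797, 38.78528594970703), 86.5945816040039) [  -1.9 -119.2]
the job is handed in; nothing more can be done
the job is handed in; nothing more can be done
```

The job is handed in, about 75 s into the 210 s allowed: the two cakes on the table (small yellow round and green oblong) are in their wells. The rule was hooked, drawn back, locked with 8 mm of button travel and unhooked, and now stands upright in the middle of the mat with its blade still out. The hook is 144 mm from the case centre by camera, against about 150 mm expected, and I did not resolve that difference.

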